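Bolt the V-block down in the T-slot

ROBOT

A 6-joint arm with a two-finger parallel gripper is mounted at the origin on the work surface; the furniture and walls round the work are solid. World frame = base frame: x ahead of the robot, y to its left, z up, the work surface at z = 0. Lengths are in m, angles in rad, forces in N, time in s.
With the tool pointing down it reaches from about 0.3 to 0.85 m from the base axis. Payload 5.4 kg.
Tool frame: the origin (TCP) lies midway between the tips of the shut fingers; the grasp point (between the pads) lies ctrl.grip_depth behind it (ctrl.grip_depth is the distance from the TCP to the grasp point, in m); z points along the fingers, y is the line along which they close (so a half turn about z gives the same grasp; the last joint's range is limited). The gripper opens to 85 mm and grips with 20 to 120 N. Pads are 22 mm wide; open, the fingers measure 114 mm over their backs; the gripper's body (76 mm by 85 mm) begins 54 mm behind the grasp point. The pads swing forward as they close: fully open they stand 13 mm farther back than shut.
Start: joints at [-1.476, 0.158, 1.597, -0, 1.386, -0.21], TCP at [0.173, -0.548, 0.231] pointing down, gripper open.
Joint ranges: [-2.91, 2.91], [-0.94, 2.29], [0.18, 2.7], [-1.29, 4.43], [0.17, 2.64], [-3, 3]. Speed limits (rad/s): [2.57, 2.57, 3.14, 3.14, 3.14, 3.14].

INTERFACE

Orientations are given as a rotation vector (axis times angle).
In Python, from rig import monitor, eyes, ctrl gives the robot as it stands. The module is installed in compiled form; this text tells all that it offers.
- The arm moves only by the shell command python3 -m handwheel 'ROWS' [FORCE]. ROWS is JSON, a list of rows, each an object with "xyz": the shift along the world's x, y, z in cm, a list of three; "roll": the turn about the world's z in degrees; "grip": the opening in per cent of the stroke, from 0 (shut) to 100 (fully open). A call has 1 to 12 rows; each row shifts and turns the commanded pose from where the row before left it; what a row does not reach is not made up. A row lasts 1/10 s, in which the tool goes at most 50 mm and 8.59 degrees, less where a joint would pass 70% of its speed; a pose out of reach is approached as far as the arm can. A call is refused whole if a number of a shift passes 5 or a number of a turn 8.59, either way. A call with a gripper value outside its range is refused whole. The fingers move at their own pace and stop on an object; FORCE is the grip in N (left out, the last holds). Time passes only in rows, so rows that do not move let the fingers close. It gives the time, the measured TCP pose, the force, the opening and the grip force at its end, in the units of the state.
- monitor.state(): the state, without advancing time (a new reading comes with each control period).
- eyes.get_image(name): name is "side" or "top" or "wrist"; returns a dict with "pixels" (480x640x3 uint8, blue, green, red), "intrinsics" (3x3 intrinsics, pixels), "view" (4x4, takes a point from world to camera coordinates); the wrist camera has in their place "mount" (4x4, takes a point from camera to tool coordinates, whose origin is the TCP and whose axes are the flange's). Camera axes: x right, y down, z forward; pixel columns grow to the right and rows downward; lengths in m; the calibration is good to about 2 mm. A picture is of the moment at which its call begins: read the wrist's pose just before it. There is no depth.
- ctrl.finish_job(): hands the job in; it is judged then, once.
The state is a dict: "clock": time; "joints": joint angles; "qd": joint speeds; "joint_torque": joint torques, N m; "ee_pos": TCP position; "tool_rot": TCP orientation; "wrist_force": force on the tool from outside, world axes, zero at the start; "torque": the same for the moment, N m; "gripper_width": finger opening in m; "gripper_force": force on a finger pad.
Only numpy, scipy, OpenCV 4.12 (cv2) and the standard library are available. Lean on these libraries where they do the work, as an engineer would, in place of code of your own. Each camera call takes 0.05 s, during which the arm holds its last target. There are 200 camera calls.

TASK

Bolt the V-block down to the slotted rail: take the T-bolt from its wooden stand, let its head down into the slot in front of the block's forked foot, and slide it along until the shank is fully home at the end of the notch. Then turn the bolt clockwise until its head stops square across the slot, and go on turning the nut until it clamps the foot finger-tight: clearly tight, but neither pushed nor tightened hard. Let go and leave it standing there.

Things in the scene. Friction and masses are not known exactly. Their poses are not given: they have to be found in the camera images.
- rail: grey steel T-slot rail screwed to the bench, 270 long x 94 wide x 36 mm high; origin at the centre of its underside, x along the slot, z up. The slot runs its whole length: a mouth 23 mm wide through lips 8 mm thick (z 28 to 36), under them a chamber 42 mm wide and 14 mm high (floor at z 14)
- slot (a point): middle of the rail's length, on the slot's centre line, level with the rail's top face (36 mm above the bench); axes as the rail
- vblock: grey V-block with a forked foot plate 10 mm thick and 70 wide on the rail's top, keyed to it (does not move). Origin: foot's underside, where the bolt's axis is when home; x along the slot from the notch's mouth to its end. Notch 14.4 mm wide, centred on the slot, from the rounded prong tips (x -31 mm) to x +6 mm. The block itself begins at x +54 mm and is 46 mm high over the rail
- notch_home (a point): on the foot's top face (46 mm above the bench), where the bolt's axis passes when its shank touches the notch end; axes as the vblock
- stand: wooden block 80 x 50 x 20 mm, fixed to the bench, with a pocket 42 x 22 mm and 12 mm deep in its top in which the bolt's head stands; origin at the centre of its underside, x along the pocket
- tbolt: steel hammer-head T-bolt, 74 mm long, about 220 g with its nut, standing head down in the stand. Head 40 long (x) x 20 wide (y) x 8 mm high, passes the slot's mouth only lengthwise (either way round). Shank 12 mm in diameter; a dark line across its upper end shows the head's direction. Origin at the centre of the head's underside, z up along the shank
- head_top (a point): on the bolt's axis at the top of its head; axes as the bolt. Two opposite corners of the head are rounded: in the chamber it turns clockwise (from above) about a quarter turn until the other corners stop it at the walls, square or up to 10 degrees past; counter-clockwise it jams early
- nut: round knurled nut on the bolt: a sprung flange washer 38 mm across, 4 thick, captive at its bottom, above it a grip 30 mm across, 32 high; the bolt's end stands some 8 mm out. Origin: centre of the washer's underside, at first 20.9 to 23.1 mm above the head's top; foot and lips together are 18 mm thick, so it has 3 to 5 mm of play there
- nut_grip (a point): on the nut's axis 28 mm above the washer's underside: the height to grip it. Quick thread: clockwise lowers it 2.2 mm per rad; stiff (0.08 N m), so it carries the bolt round until the head is stopped, then turns on it. 1.3 to 2.3 rad later the play is gone; then the clamping force rises some 80 N per rad. Finger-tight: 20 to 50 N, where the turning torque is 0.14 to 0.22 N m

How it is judged:
By the outcome, as a careful person would: the job done as asked, in the order asked, and still so for the second after the job is handed in, with the robot touching nothing.
It also fails if it takes over 72 s, if anything falls off the work surface, if the arm or the gripper's body presses on something with over 40 N, if the wrist force passes 120 N, or if a joint passes its speed limit or range.

## Working session

There is one attempt and no reset: what is moved stays moved. The work goes in short steps, Python scripts to look and compute and a shell command to move; the robot and the scene stay as the last step left them, time stands still between calls to the robot, and variables do not carry over. Pictures are saved under pics/ and viewed, at most 10 in all, crops included, and the job is handed in when it is done.

```bash
mkdir -p pics
cat > h.py <<'E'
from rig import monitor, eyes, ctrl
import numpy as np, cv2
from scipy.spatial.transform import Rotation as R
def snap(name,fn):
    s=monitor.state(); im=eyes.get_image(name); p=np.array(im["pixels"]); cv2.imwrite("pics/"+fn+".png",p)
    K=np.array(im["intrinsics"])
    if "view" in im: V=np.array(im["view"])
    else:
        T=np.eye(4);T[:3,:3]=R.from_rotvec(s["tool_rot"]).as_matrix();T[:3,3]=s["ee_pos"]
        V=np.linalg.inv(T@np.array(im["mount"]))
    np.savez("pics/"+fn+".npz",K=K,V=V); return p
def at(fn,uv,z):
    d=np.load("pics/"+fn+".npz");K,V=d["K"],d["V"];Vi=np.linalg.inv(V)
    r=Vi[:3,:3]@np.linalg.inv(K)@np.array([*uv,1.]);o=Vi[:3,3]
    return o+r*(z-o[2])/r[2]
def proj(fn,P):
    d=np.load("pics/"+fn+".npz");K,V=d["K"],d["V"];q=K@(V[:3,:3]@np.array(P)+V[:3,3]);return q[:2]/q[2]
E
python3 - <<'E'
from h import *
print(monitor.state(),ctrl.grip_depth)
a=snap("top","top0");b=snap("side","side0");c=snap("wrist","wr0")
cv2.imwrite("pics/all0.png",cv2.resize(np.hstack([b,c]),(800,300)))
E
```

```text
{'clock': 0.0, 'joints': array([-1.47612301e+00,  1.59062073e-01,  1.59826291e+00,  1.60408226e-05,
        1.38617345e+00, -2.10120087e-01]), 'qd': array([ 9.73953126e-05, -1.06983390e-03, -2.63428899e-05,  1.22395536e-03,
       -8.55369504e-04,  1.65910462e-04]), 'joint_torque': array([ 1.12315440e-03, -3.96005023e+01, -3.31426120e+01, -1.17288773e-04,
        8.41003930e-03, -3.80140250e-06]), 'ee_pos': array([ 0.17247034, -0.54789062,  0.23029421]), 'tool_rot': array([-3.10330289e+00, -4.76624011e-01, -1.97307654e-04]), 'wrist_force': array([-0.35183893,  0.49130412, -0.66789938]), 'torque': array([-0.0060586 , -0.07554289,  0.01108788]), 'gripper_force': 0.0, 'gripper_width': 0.08560111502300136} 0.0187
```

View pics/top0.png

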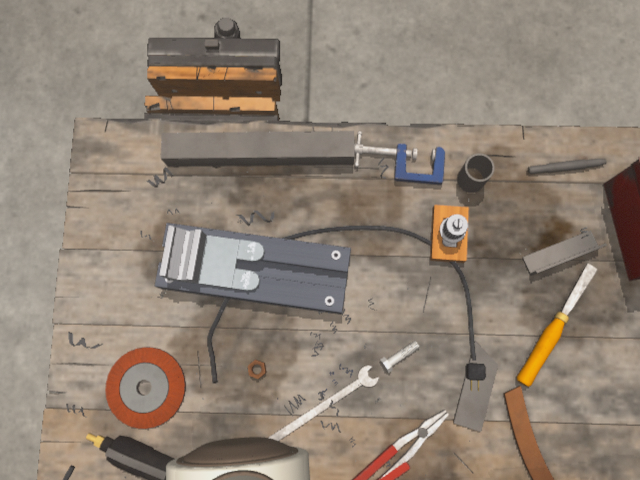

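View pics/all0.png

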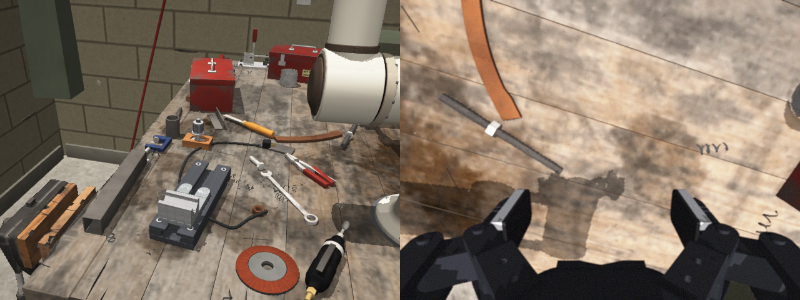

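The top view shows the rail around (255,270) with the V-block at its left end and the notch opening right. The stand with the bolt is near (450,232). I'll enlarge both.

Run:
```python
from h import *
p=cv2.imread("pics/top0.png")
a=cv2.resize(p[215:325,145:360],None,fx=3.7,fy=3.7,interpolation=cv2.INTER_CUBIC)[:,:795]
b=cv2.resize(p[200:270,420:480],None,fx=3,fy=3,interpolation=cv2.INTER_CUBIC)
c=np.zeros((a.shape[0]+b.shape[0]-20,795,3),np.uint8)[:600]
c[:a.shape[0],:a.shape[1]]=a
s=cv2.resize(p[200:270,420:480],(163,190),interpolation=cv2.INTER_CUBIC); c[408:598,:163]=s
q=cv2.imread("pics/side0.png")[180:240,280:360]; c[408:598,200:453]=cv2.resize(q,(253,190),interpolation=cv2.INTER_CUBIC)
cv2.imwrite("pics/crop0.png",c)
for n,uv,z in [("standTL",(433,206),.02),("TR",(468,206),.02),("BR",(467,261),.02),("BL",(433,261),.02),("bolttop",(457,222),.09),
 ("railTR",(350,247),.036),("railBR",(344,312),.036),("railBL",(155,290),.036),("prong1",(263,251),.046),("prong2",(260,282),.046)]: print(n,at("top0",uv,z).round(4))
```

```text
Traceback (most recent call last):
ValueError: could not broadcast input array from shape (190,163,3) into shape (189,163,3)
```

Run:
```python
from h import *
p=cv2.imread("pics/top0.png")
a=cv2.resize(p[215:325,145:360],None,fx=3.7,fy=3.7,interpolation=cv2.INTER_CUBIC)[:,:795]
c=np.zeros((600,795,3),np.uint8)
c[:a.shape[0],:a.shape[1]]=a
s=cv2.resize(p[200:270,420:480],(163,190),interpolation=cv2.INTER_CUBIC); c[408:598,:163]=s
q=cv2.imread("pics/side0.png")[180:240,280:360]; c[408:598,200:453]=cv2.resize(q,(253,190),interpolation=cv2.INTER_CUBIC)
cv2.imwrite("pics/crop0.png",c)
for n,uv,z in [("standTL",(433,206),.02),("TR",(468,206),.02),("BR",(467,261),.02),("BL",(433,261),.02),("bolttop",(457,222),.09),
 ("railTR",(350,247),.036),("railBR",(344,312),.036),("railBL",(155,290),.036),("prong1",(263,251),.046),("prong2",(260,282),.046)]: print(n,at("top0",uv,z).round(4))
```

```text
standTL [ 0.6016 -0.2013  0.02  ]
TR [ 0.6027 -0.2525  0.02  ]
BR [ 0.5209 -0.2498  0.02  ]
BL [ 0.5198 -0.2009  0.02  ]
bolttop [ 0.5622 -0.2225  0.09  ]
railTR [ 0.5349 -0.0803  0.036 ]
railBR [ 0.442  -0.0736  0.036 ]
railBL [0.4669 0.1952 0.036 ]
prong1 [0.5247 0.0427 0.046 ]
prong2 [0.4805 0.0451 0.046 ]
```

View pics/crop0.png

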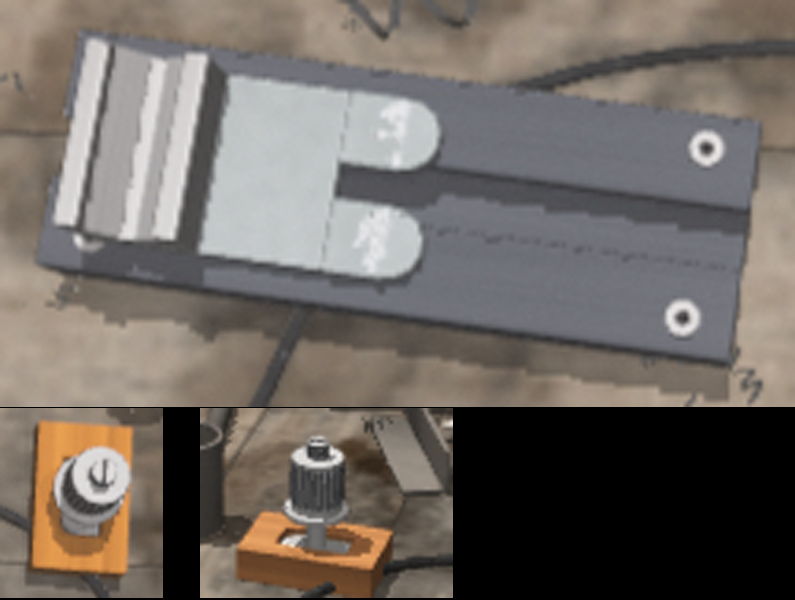

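The crop confirms that the bolt head lies along the stand's pocket, roughly world x. The dark line at crop (102,473) runs up the image. The slot points along about 84.7°. I'll go above the stand with the jaws at about 70° yaw, so j6 has room for the whole clockwise turn.

```bash
python3 -m handwheel '[{"xyz":[2.6,2.2,0],"roll":8.5,"grip":100},{"xyz":[2.6,2.2,0],"roll":8.5,"grip":100},{"xyz":[2.6,2.2,0],"roll":8.5,"grip":100},{"xyz":[2.6,2.2,0],"roll":8.5,"grip":100},{"xyz":[2.6,2.2,0],"roll":8.5,"grip":100},{"xyz":[2.6,2.2,0],"roll":8.5,"grip":100},{"xyz":[2.6,2.2,0],"roll":8.5,"grip":100},{"xyz":[2.6,2.2,0],"roll":8.5,"grip":100},{"xyz":[2.6,2.2,0],"roll":8.5,"grip":100},{"xyz":[2.6,2.2,0],"roll":8.5,"grip":100},{"xyz":[2.6,2.2,0],"roll":8.5,"grip":100},{"xyz":[2.6,2.2,0],"roll":8.5,"grip":100}]' 40
python3 -m handwheel '[{"xyz":[1.5,1.2,0],"roll":8,"grip":100},{"xyz":[1.5,1.2,0],"roll":8,"grip":100},{"xyz":[1.5,1.2,0],"roll":8,"grip":100},{"xyz":[1.5,1.2,0],"roll":8,"grip":100},{"xyz":[1.5,1.2,0],"roll":8,"grip":100},{"xyz":[0,0,0],"roll":0,"grip":100}]'
python3 - <<'E'
from h import *
p=snap("wrist","wr1"); s=monitor.state(); print(s["ee_pos"],s["joints"])
M=R.from_rotvec(s["tool_rot"]).as_matrix(); print("y yaw",np.degrees(np.arctan2(M[1,1],M[0,1])))
print(proj("wr1",s["ee_pos"]),proj("wr1",[.5612,-.226,.082]))
E
```

```text
clock: 1.35
ee_pos: [0.4853, -0.2833, 0.231]
tool_rot: [-1.575, -2.718, -0.0]
wrist_force: [-0.4, 0.4, 0.4]
gripper_width: 0.0854
gripper_force: 0.0
clock: 1.95
ee_pos: [0.5605, -0.2229, 0.2308]
tool_rot: [-0.554, -3.092, -0.001]
wrist_force: [0.2, -0.4, -1.5]
gripper_width: 0.0854
gripper_force: 0.0
[ 0.55968039 -0.22382828  0.23076853] [-5.80546326e-01  2.30658297e-01  1.51507303e+00 -2.75905379e-04
  1.39679982e+00 -1.79259928e+00]
y yaw 69.44826436363178
[314.95015667 308.97788279] [315.75819398 225.7086852 ]
```

View pics/wr1.png

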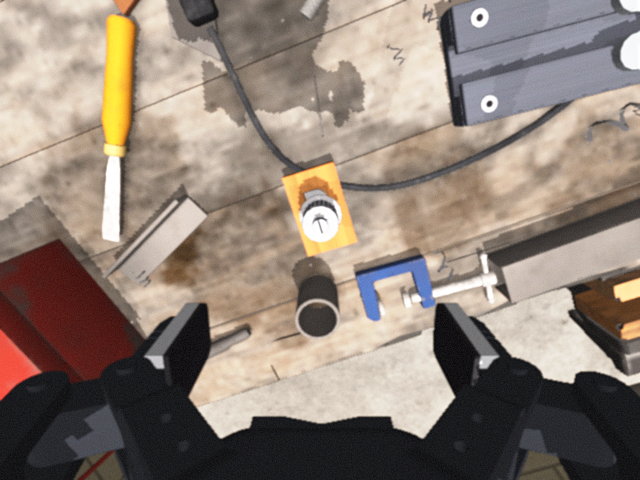

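The wrist view shows the bolt end at about (320,223), with the stand's top corners near (285,178), (333,160), (357,240) and (308,255).

Run:
```python
from h import *
p=cv2.imread("pics/wr1.png")
c=np.hstack([cv2.resize(p[150:265,275:365],None,fx=5,fy=5,interpolation=cv2.INTER_CUBIC)]);cv2.imwrite("pics/c1.png",c)
print(at("wr1",(320,223),.082))
for uv in [(285,178),(333,160),(357,240),(308,255)]: print(at("wr1",uv,.02))
```

```text
[ 0.56029243 -0.22207751  0.082     ]
[ 0.52303216 -0.24302669  0.02      ]
[ 0.52301963 -0.19570134  0.02      ]
[ 0.60299847 -0.19960788  0.02      ]
[ 0.60086678 -0.24978074  0.02      ]
```

View pics/c1.png

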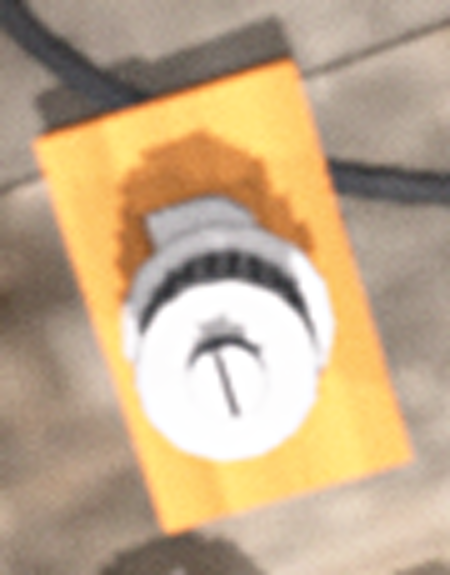

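In the crop, the bolt end is centred at (229,380) and its line runs from (218,347) to (238,415). The stand corners are at (35,140), (297,60), (412,460) and (167,533).

Run:
```python
from h import *
f=lambda x,y,z:at("wr1",(275+x/5,150+y/5),z)
ang=lambda a,b:np.degrees(np.arctan2(*(b-a)[[1,0]]))
print(f(229,380,.082), ang(f(218,347,.082),f(238,415,.082)))
C=[f(x,y,.02) for x,y in [(35,140),(297,60),(412,460),(167,533)]]
print(np.mean(C,0),ang(C[0],C[3]),ang(C[1],C[2]),ang(C[0],C[1]),ang(C[3],C[2]))
```

```text
[ 0.56280871 -0.22233165  0.082     ] -4.357550086121613
[ 0.56371067 -0.22265976  0.02      ] -3.1034898593640667 -3.4305132968513345 86.50011241171728 87.14325717069275
```

```bash
python3 -m handwheel '[{"xyz":[0.3,0.1,-2.5],"roll":0,"grip":100},{"xyz":[0,0,-3],"roll":0,"grip":100},{"xyz":[0,0,-3],"roll":0,"grip":100},{"xyz":[0,0,-3],"roll":0,"grip":100},{"xyz":[0,0,-3],"roll":0,"grip":100},{"xyz":[0,0,-2.5],"roll":0,"grip":100},{"xyz":[0,0,-1.5],"roll":0,"grip":100},{"xyz":[0,0,0],"roll":0,"grip":100},{"xyz":[0,0,0],"roll":0,"grip":60}]' 40
python3 -m handwheel '[{"xyz":[0,0,0],"roll":0,"grip":0},{"xyz":[0,0,0],"roll":0,"grip":0},{"xyz":[0,0,0],"roll":0,"grip":0},{"xyz":[0,0,0],"roll":0,"grip":0},{"xyz":[0,0,0],"roll":0,"grip":0},{"xyz":[0,0,0],"roll":0,"grip":0}]' 40
python3 -c "
from h import *
snap('side','s1');s=monitor.state();print(s['torque'],s['wrist_force'],s['ee_pos'])"
```

```text
clock: 2.9
ee_pos: [0.5628, -0.2242, 0.0472]
tool_rot: [0.562, 3.09, -0.001]
wrist_force: [0.3, -0.8, -0.1]
gripper_width: 0.0733
gripper_force: 0.0
clock: 3.5
ee_pos: [0.5633, -0.224, 0.0475]
tool_rot: [0.56, 3.09, -0.001]
wrist_force: [-0.6, -1.1, 5.5]
gripper_width: 0.0286
gripper_force: 39.3
[0.07834537 0.19871334 0.02398204] [-0.24550191 -0.56491247  5.92581758] [ 0.56328461 -0.22408852  0.04754338]
```

```bash
python3 -m handwheel '[{"xyz":[0,0,0.5],"roll":0,"grip":0},{"xyz":[0,0,1],"roll":0,"grip":0},{"xyz":[0,0,1.5],"roll":0,"grip":0},{"xyz":[0,0,3],"roll":0,"grip":0},{"xyz":[0,0,4],"roll":0,"grip":0},{"xyz":[0,0,4],"roll":0,"grip":0},{"xyz":[0,0,3],"roll":0,"grip":0}]'
python3 -m handwheel '[{"xyz":[-0.5,2,0],"roll":8,"grip":0},{"xyz":[-0.5,2,0],"roll":8,"grip":0},{"xyz":[-0.5,2,0],"roll":8,"grip":0},{"xyz":[-0.6,2,0],"roll":8,"grip":0},{"xyz":[-0.6,2,0],"roll":8,"grip":0},{"xyz":[-0.6,2,0],"roll":8,"grip":0},{"xyz":[-0.6,2,0],"roll":8,"grip":0},{"xyz":[-0.6,2,0],"roll":8,"grip":0},{"xyz":[-0.6,2,0],"roll":8,"grip":0},{"xyz":[-0.6,2,0],"roll":8,"grip":0},{"xyz":[-0.6,2.4,0],"roll":8.4,"grip":0},{"xyz":[0,0,0],"roll":0,"grip":0}]'
python3 - <<'E'
from h import *
p=snap("wrist","wr2"); s=monitor.state(); print(s["ee_pos"],s["joints"],s["torque"],s["wrist_force"],s["gripper_width"])
M=R.from_rotvec(s["tool_rot"]).as_matrix(); print("y yaw",np.degrees(np.arctan2(M[1,1],M[0,1])))
E
```

```text
clock: 4.25
ee_pos: [0.563, -0.2236, 0.2204]
tool_rot: [0.559, 3.088, -0.002]
wrist_force: [0.7, -0.4, -2.5]
gripper_width: 0.0286
gripper_force: 39.9
clock: 5.45
ee_pos: [0.4986, 0.0035, 0.217]
tool_rot: [1.756, -2.605, -0.001]
wrist_force: [-0.3, -1.0, -2.1]
gripper_width: 0.029
gripper_force: 40.1
[0.49917623 0.00208983 0.21707071] [-2.38024729e-01 -2.91721917e-02  1.82245735e+00 -5.76020205e-04
  1.34797284e+00 -2.99439919e+00] [-0.020679   -0.02249083 -0.01269943] [-1.10147033 -1.15005097 -2.88245777] 0.02885244327227493
y yaw 157.93591718896727
```

View pics/wr2.png

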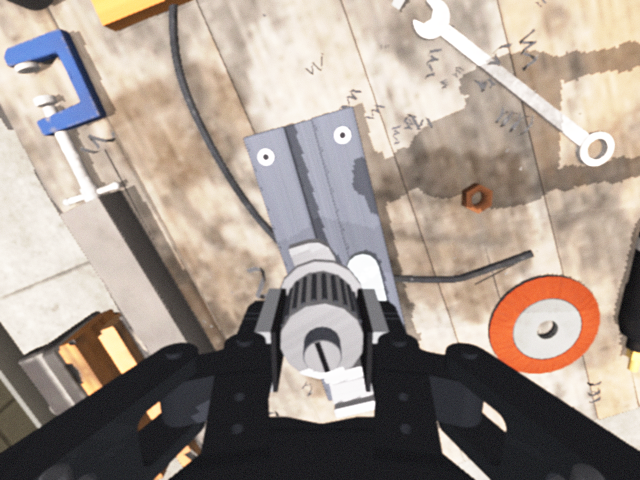

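The wrist view shows the held bolt at (322,350) with its line from (316,341) to (328,370), and the rail end edge from (246,138) to (354,108). I'll enlarge it for the slot edges.

Run:
```python
from h import *
p=cv2.imread("pics/wr2.png")
a=cv2.resize(p[100:300,235:415],(540,600),interpolation=cv2.INTER_CUBIC)
b=cv2.resize(p[315:395,285:365],(256,256),interpolation=cv2.INTER_CUBIC)
c=np.zeros((600,800,3),np.uint8);c[:,:540]=a;c[:256,544:800]=b;cv2.imwrite("pics/c2.png",c)
```

```text
(no output)
```

View pics/c2.png

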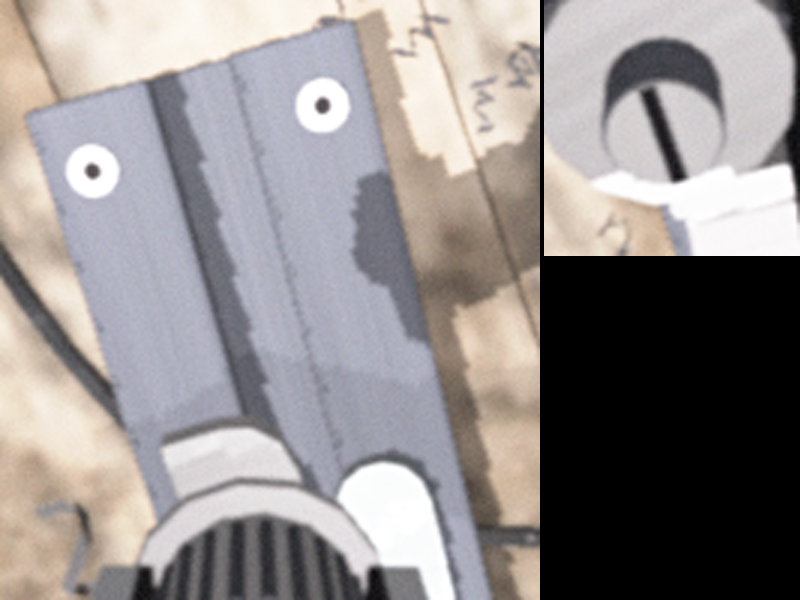

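In the crop, the slot edges run (150,82)→(243,408) and (232,60)→(330,455). The rail's end corners are (28,117) and (355,22), its right edge continues to (463,500), and a prong tip is at (385,460).

Run:
```python
from h import *
f=lambda x,y,z=.036:at("wr2",(235+x/3,100+y/3),z)
ang=lambda a,b:np.degrees(np.arctan2(*(b-a)[[1,0]]))
L=f(150,82),f(243,408);Rr=f(232,60),f(330,455);E=f(28,117),f(355,22),f(463,500)
print("ang",ang(*L),ang(*Rr),ang(E[1],E[2]),ang(f(28,117),f(118,390)),ang(E[0],E[1])+90)
print("ends",L[0],Rr[0],(E[0]+E[1])/2, "width",np.linalg.norm(E[0]-E[1]))
u=np.array([np.cos(np.radians(84.8)),np.sin(np.radians(84.8))]);n=np.array([-u[1],u[0]])
print("lat",n@L[0][:2],n@L[1][:2],n@Rr[0][:2],n@Rr[1][:2],n@E[0][:2],n@E[1][:2],n@E[2][:2])
print("along",u@E[0][:2],u@E[1][:2],"prong",u@f(385,460,.046)[:2])
g=lambda x,y:at("wr2",(285+(x-544)/3.2,315+y/3.2),.252)
print("boltline",ang(g(645,88),g(682,180)),"center",g(665,145), "tcp",monitor.state()["ee_pos"])
d=lambda x,y:at("top0",(145+x/3.7,215+y/3.7),.046)
print("top prongs",u@d(441,135)[:2],u@d(424,245)[:2],"notch end",u@d(335,183)[:2],"rail end",u@at("top0",(350,247),.036)[:2],u@at("top0",(344,312),.036)[:2])
t=lambda x,y,z=.036:(n@at("top0",(145+x/3.7,215+y/3.7),z)[:2])
print("top lat",t(440,165),t(750,210),t(425,225),t(745,268),"notch edges",t(340,165,.046),t(345,200,.046))
```

```text
ang 83.17435187260435 82.26374058827655 82.77653603524203 83.86784608122123 263.4942271419528
ends [ 0.49873672 -0.07294009  0.036     ] [ 0.47579723 -0.06986777  0.036     ] [ 0.48747535 -0.07176761  0.036     ] width 0.09278484701675092
lat -0.503294866277047 -0.5060144164997598 -0.4801713385114107 -0.48532620150851474 -0.538353953687192 -0.44559320119007945 -0.45059691180000716
along -0.02834828814714075 -0.0262339012167728 prong 0.09265541400095557
boltline 87.39574083281416 center [0.49827292 0.00622466 0.252     ] tcp [0.49917623 0.00208983 0.21707071]
top prongs 0.0883125039501805 0.08914347704642114 notch end 0.12608779706259016 rail end -0.03152206104747119 -0.03320013973654561
top lat -0.5080736909331394 -0.5041075395191814 -0.48427825433918237 -0.48166382645260075 notch edges -0.5022922745197136 -0.4891362115862262
```

```bash
python3 -m handwheel '[{"xyz":[-0.18,0,-2],"roll":-2.2,"grip":0},{"xyz":[0,0,-3],"roll":0,"grip":0},{"xyz":[0,0,-3],"roll":0,"grip":0},{"xyz":[0,0,-3],"roll":0,"grip":0},{"xyz":[0,0,-1.5],"roll":0,"grip":0},{"xyz":[0,0,-1],"roll":0,"grip":0},{"xyz":[0,0,0],"roll":0,"grip":0},{"xyz":[0,0,0],"roll":0,"grip":0}]'
python3 - <<'E'
from h import *
p=snap("wrist","wr3"); q=snap("side","s3"); s=monitor.state(); print(s["ee_pos"],s["joints"][5],s["torque"],s["wrist_force"])
M=R.from_rotvec(s["tool_rot"]).as_matrix(); print("y yaw",np.degrees(np.arctan2(M[1,1],M[0,1])))
c=np.zeros((600,800,3),np.uint8)
c[:,:480]=cv2.resize(p[100:400,200:440],(480,600),interpolation=cv2.INTER_CUBIC)
c[:320,480:]=cv2.resize(q[240:400,260:420],(320,320),interpolation=cv2.INTER_CUBIC);cv2.imwrite("pics/c3.png",c)
E
```

```text
clock: 6.3
ee_pos: [0.4987, 0.0005, 0.0823]
tool_rot: [-1.702, 2.64, -0.002]
wrist_force: [1.2, 0.6, -2.0]
gripper_width: 0.0289
gripper_force: 40.0
[0.49904015 0.00059327 0.08274114] -2.956795462649071 [0.03472301 0.00520568 0.03397133] [ 0.70459581  1.23237291 -2.34850823]
y yaw 155.62137130536786
```

View pics/c3.png

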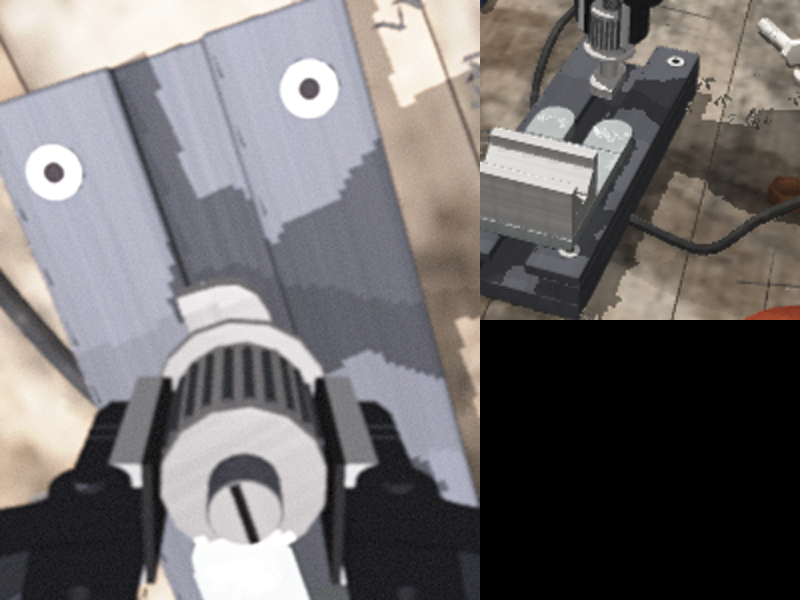

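The crop shows the head end corners at about (178,298) and (270,320). The slot edges run (110,70)→(188,285) and (205,40)→(297,330), so the bolt sits somewhat left of the slot.

Run:
```python
from h import *
f=lambda x,y,z=.036:at("wr3",(200+x/2,100+y/2),z)
ang=lambda a,b:np.degrees(np.arctan2(*(b-a)[[1,0]]))
L=f(110,70),f(188,285);Q=f(205,40),f(297,330)
print("slot ang",ang(*L),ang(*Q),"rail",ang(f(345,0),f(478,490)),ang(f(0,103),f(90,390)))
a=np.radians(83.2);u=np.array([np.cos(a),np.sin(a)]);n=np.array([-u[1],u[0]])
print("slot lat",[n@p[:2] for p in L+Q],"rail lat",n@f(345,0)[:2],n@f(478,490)[:2],n@f(0,103)[:2],n@f(90,390)[:2])
print("head lat",n@f(178,298,.051)[:2],n@f(270,320,.051)[:2], n@f(190,333,.043)[:2])
print("bolt end lat",n@f(245,512,.117)[:2],f(245,512,.117),"line",ang(f(233,487,.117),f(256,541,.117)))
print("nut top: lat",n@f(162,470,.109)[:2],n@f(326,470,.109)[:2],"washer",n@f(163,375,.075)[:2],n@f(323,375,.075)[:2])
print("tcp lat",n@monitor.state()["ee_pos"][:2],monitor.state()["ee_pos"])
```

```text
slot ang 83.79764175523604 83.36235135609424 rail 83.78040282047051 78.70653605541496
slot lat [np.float64(-0.5044816850038641), np.float64(-0.5038891301985369), np.float64(-0.4805370555602042), np.float64(-0.4803189998724721)] rail lat -0.4464273480221426 -0.44503810577071334 -0.5327118419795882 -0.5388283601611256
head lat -0.5047733553355273 -0.485259533527142 -0.506357296871403
bolt end lat -0.49410775208274044 [0.49784026 0.00194633 0.117     ] line 86.10517166451086
nut top: lat -0.5068296030192497 -0.4798978987141742 washer -0.5090431421460594 -0.4763583345009964
tcp lat -0.49545940852761555 [0.49904015 0.00059327 0.08274114]
```

```bash
python3 -m handwheel '[{"xyz":[-0.2,0,0],"roll":-1,"grip":0},{"xyz":[0,0,-0.3],"roll":0,"grip":0},{"xyz":[0,0,-0.3],"roll":0,"grip":0},{"xyz":[0,0,-0.2],"roll":0,"grip":0},{"xyz":[0,0,-0.1],"roll":0,"grip":0},{"xyz":[0,0,0],"roll":0,"grip":0}]'
python3 -c "
from h import *
s=monitor.state();print(s['torque'],s['wrist_force'],s['ee_pos'])"
```

```text
clock: 7.0
ee_pos: [0.4957, 0.0011, 0.072]
tool_rot: [1.679, -2.654, -0.0]
wrist_force: [0.7, -0.6, -2.4]
gripper_width: 0.0287
gripper_force: 40.0
[ 0.02263407 -0.04090498 -0.00891397] [ 0.66553211 -0.64938108 -2.42028663] [0.49568036 0.00106832 0.07201377]
```

```bash
python3 -m handwheel '[{"xyz":[0,0,-0.2],"roll":0,"grip":0},{"xyz":[0,0,-0.2],"roll":0,"grip":0},{"xyz":[0,0,0],"roll":0,"grip":0}]'
python3 -m handwheel '[{"xyz":[0,0,-0.3],"roll":0,"grip":0},{"xyz":[0,0,-0.3],"roll":0,"grip":0},{"xyz":[0,0,-0.3],"roll":0,"grip":0},{"xyz":[0,0,0],"roll":0,"grip":0},{"xyz":[0,0,0],"roll":0,"grip":0}]'
python3 - <<'E'
from h import *
p=snap("wrist","wr4"); q=snap("side","s4"); s=monitor.state(); print(s["ee_pos"],s["torque"],s["wrist_force"])
c=np.zeros((600,800,3),np.uint8)
c[:,:400]=cv2.resize(p[200:440,240:400],(400,600),interpolation=cv2.INTER_CUBIC)
c[:400,400:]=cv2.resize(q[240:340,280:380],(400,400),interpolation=cv2.INTER_CUBIC);cv2.imwrite("pics/c4.png",c)
E
```

```text
clock: 7.3
ee_pos: [0.4956, 0.0011, 0.0679]
tool_rot: [1.679, -2.654, -0.0]
wrist_force: [-0.2, 0.1, -2.7]
gripper_width: 0.0287
gripper_force: 40.0
clock: 7.8
ee_pos: [0.4958, 0.001, 0.0592]
tool_rot: [1.679, -2.655, 0.0]
wrist_force: [-0.3, 0.4, -3.0]
gripper_width: 0.029
gripper_force: 40.0
[0.4959625  0.00096057 0.0594014 ] [ 0.06623827 -0.03312404 -0.02021859] [-0.50354863  0.07009479 -2.36404339]
```

View pics/c4.png

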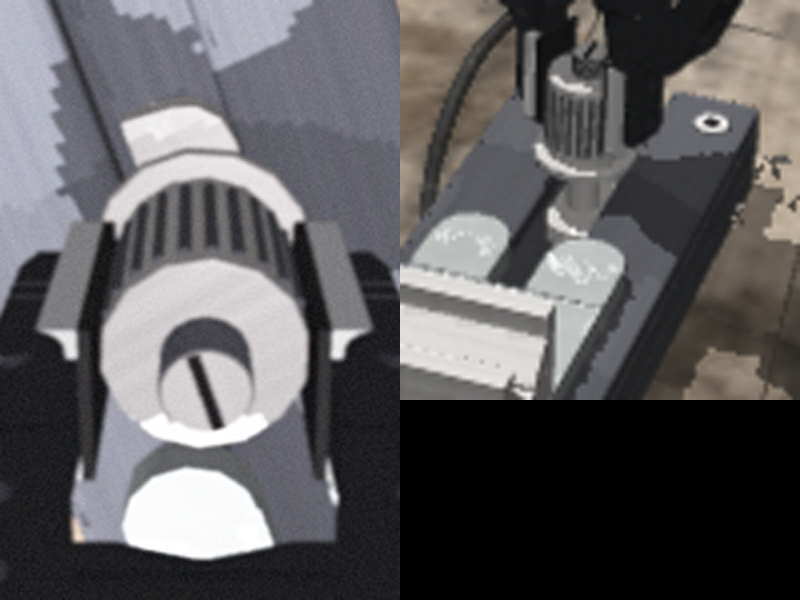

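The head is in the mouth between the lips (crop (180,130)), and the shank lines up with the notch. I'll lower it slightly, then slide along the slot.

```bash
python3 -m handwheel '[{"xyz":[0,0,-0.13],"roll":0,"grip":0},{"xyz":[0.11,1,0],"roll":0,"grip":0},{"xyz":[0.11,1,0],"roll":0,"grip":0},{"xyz":[0.12,1,0],"roll":0,"grip":0},{"xyz":[0,0,0],"roll":0,"grip":0}]'
python3 -m handwheel '[{"xyz":[0.06,0.5,0],"roll":0,"grip":0},{"xyz":[0.06,0.5,0],"roll":0,"grip":0},{"xyz":[0.06,0.5,0],"roll":0,"grip":0},{"xyz":[0,0,0],"roll":0,"grip":0}]'
```

```text
clock: 8.4
ee_pos: [0.4992, 0.0326, 0.058]
tool_rot: [1.682, -2.653, 0.0]
wrist_force: [0.8, 0.4, -2.6]
gripper_width: 0.0291
gripper_force: 40.0
clock: 8.8
ee_pos: [0.5011, 0.0465, 0.058]
tool_rot: [1.68, -2.654, 0.0]
wrist_force: [0.9, -0.2, -2.4]
gripper_width: 0.0286
gripper_force: 40.0
```

```bash
python3 -m handwheel '[{"xyz":[0.06,0.5,0],"roll":0,"grip":0},{"xyz":[0.06,0.5,0],"roll":0,"grip":0},{"xyz":[0.06,0.5,0],"roll":0,"grip":0},{"xyz":[0,0,0],"roll":0,"grip":0}]'
python3 -m handwheel '[{"xyz":[0.05,0.4,0],"roll":0,"grip":0},{"xyz":[0.03,0.2,0],"roll":0,"grip":0},{"xyz":[0.02,0.2,0],"roll":0,"grip":0},{"xyz":[0,0,0],"roll":0,"grip":0}]'
python3 -m handwheel '[{"xyz":[0.02,0.2,0],"roll":0,"grip":0},{"xyz":[0.02,0.2,0],"roll":0,"grip":0},{"xyz":[0,0,0],"roll":0,"grip":0}]'
```

```text
clock: 9.2
ee_pos: [0.5029, 0.0616, 0.058]
tool_rot: [1.68, -2.654, 0.0]
wrist_force: [-0.2, -0.4, -1.9]
gripper_width: 0.0288
gripper_force: 40.0
clock: 9.6
ee_pos: [0.5039, 0.0692, 0.058]
tool_rot: [1.679, -2.655, 0.001]
wrist_force: [-0.6, 0.4, -2.6]
gripper_width: 0.0288
gripper_force: 40.0
clock: 9.9
ee_pos: [0.5043, 0.0732, 0.058]
tool_rot: [1.679, -2.655, 0.001]
wrist_force: [-0.2, -0.1, -2.4]
gripper_width: 0.0288
gripper_force: 40.0
```

```bash
python3 -m handwheel '[{"xyz":[0.01,0.1,0],"roll":0,"grip":0},{"xyz":[0.01,0.1,0],"roll":0,"grip":0},{"xyz":[0,0,0],"roll":0,"grip":0}]'
python3 -m handwheel '[{"xyz":[0.01,0.1,0],"roll":0,"grip":0},{"xyz":[0.01,0.1,0],"roll":0,"grip":0},{"xyz":[0,0,0],"roll":0,"grip":0}]'
```

```text
clock: 10.2
ee_pos: [0.5045, 0.0751, 0.058]
tool_rot: [1.679, -2.655, 0.001]
wrist_force: [-0.2, 0.0, -2.6]
gripper_width: 0.0289
gripper_force: 40.0
clock: 10.5
ee_pos: [0.5046, 0.0762, 0.058]
tool_rot: [1.679, -2.653, 0.003]
wrist_force: [-0.4, -4.8, -1.5]
gripper_width: 0.0282
gripper_force: 40.2
```

```bash
python3 -m handwheel '[{"xyz":[0,0,-0.05],"roll":0,"grip":0},{"xyz":[0,0,-0.05],"roll":0,"grip":0},{"xyz":[0,0,0],"roll":0,"grip":0}]'
python3 -m handwheel '[{"xyz":[0,0,-0.05],"roll":0,"grip":0},{"xyz":[0,0,0],"roll":0,"grip":0}]'
python3 -c "
from h import *
s=monitor.state();print(s['torque'],s['wrist_force'],s['ee_pos'])"
```

```text
clock: 10.8
ee_pos: [0.5049, 0.0762, 0.0573]
tool_rot: [1.679, -2.654, 0.003]
wrist_force: [-1.8, -4.8, -0.5]
gripper_width: 0.029
gripper_force: 40.2
clock: 11.0
ee_pos: [0.5049, 0.0761, 0.0568]
tool_rot: [1.679, -2.654, 0.003]
wrist_force: [-0.5, -4.4, -0.3]
gripper_width: 0.0286
gripper_force: 40.2
[-0.91917995  0.13373589 -0.01511784] [-0.50424485 -4.36812987 -0.34638287] [0.50493991 0.07613476 0.05682949]
```

```bash
cat > t.py <<'E'
from h import *
s=monitor.state();M=R.from_rotvec(s["tool_rot"]).as_matrix()
print("tq",s['torque'].round(3),"F",s['wrist_force'].round(1),s['ee_pos'].round(4),"yaw",round(np.degrees(np.arctan2(M[1,1],M[0,1])),1),"j6",s["joints"][5].round(3))
E
R='python3 t.py'; python3 -m handwheel '[{"xyz":[0,0,0],"roll":-7,"grip":0},{"xyz":[0,0,0],"roll":-7,"grip":0},{"xyz":[0,0,0],"roll":-7,"grip":0},{"xyz":[0,0,0],"roll":-7,"grip":0},{"xyz":[0,0,0],"roll":-7,"grip":0}]' >/dev/null; $R
python3 -m handwheel '[{"xyz":[0,0,0],"roll":-7,"grip":0},{"xyz":[0,0,0],"roll":-7,"grip":0},{"xyz":[0,0,0],"roll":-7,"grip":0},{"xyz":[0,0,0],"roll":-7,"grip":0}]' >/dev/null; $R
python3 -m handwheel '[{"xyz":[0,0,0],"roll":-7,"grip":0},{"xyz":[0,0,0],"roll":-7,"grip":0},{"xyz":[0,0,0],"roll":-7,"grip":0}]'>/dev/null; $R
```

```text
tq [-0.76   0.415  0.059] F [-2.7 -4.7  0.1] [0.5042 0.0763 0.0566] yaw 119.4 j6 -2.168
tq [-0.735  0.35   0.024] F [-1.1 -3.7 -1.5] [0.5043 0.0764 0.0566] yaw 91.4 j6 -1.68
tq [-0.681  0.234  0.051] F [-1.5 -3.7 -0.3] [0.5045 0.0765 0.0566] yaw 70.4 j6 -1.313
```

```bash
R='python3 t.py'; python3 -m handwheel '[{"xyz":[0,0,0],"roll":-7,"grip":0},{"xyz":[0,0,0],"roll":-7,"grip":0},{"xyz":[0,0,0],"roll":0,"grip":0}]' >/dev/null; $R
python3 -m handwheel '[{"xyz":[0,0,0],"roll":-7,"grip":0},{"xyz":[0,0,0],"roll":-7,"grip":0},{"xyz":[0,0,0],"roll":0,"grip":0}]' >/dev/null; $R
python3 -m handwheel '[{"xyz":[0,0,0],"roll":-7,"grip":0},{"xyz":[0,0,0],"roll":-7,"grip":0},{"xyz":[0,0,0],"roll":0,"grip":0}]'>/dev/null; $R
python3 - <<'E'
from h import *
p=snap("wrist","wr5"); q=snap("top","t5")
c=np.zeros((600,800,3),np.uint8)
c[:,:400]=cv2.resize(p[200:440,240:400],(400,600),interpolation=cv2.INTER_CUBIC)
c[:400,400:]=cv2.resize(q[220:300,200:280],(400,400),interpolation=cv2.INTER_CUBIC);cv2.imwrite("pics/c5.png",c)
E
```

```text
tq [-0.755 -0.329  0.012] F [ 1.3 -4.1 -3.2] [0.5053 0.0765 0.0567] yaw 56.6 j6 -1.074
tq [-0.748 -0.538 -0.052] F [ 2.  -4.2 -4.2] [0.5054 0.0766 0.0566] yaw 42.7 j6 -0.832
tq [-0.73  -0.739 -0.005] F [ 2.7 -4.5 -4.3] [0.5055 0.0766 0.0567] yaw 28.8 j6 -0.589
```

View pics/c5.png

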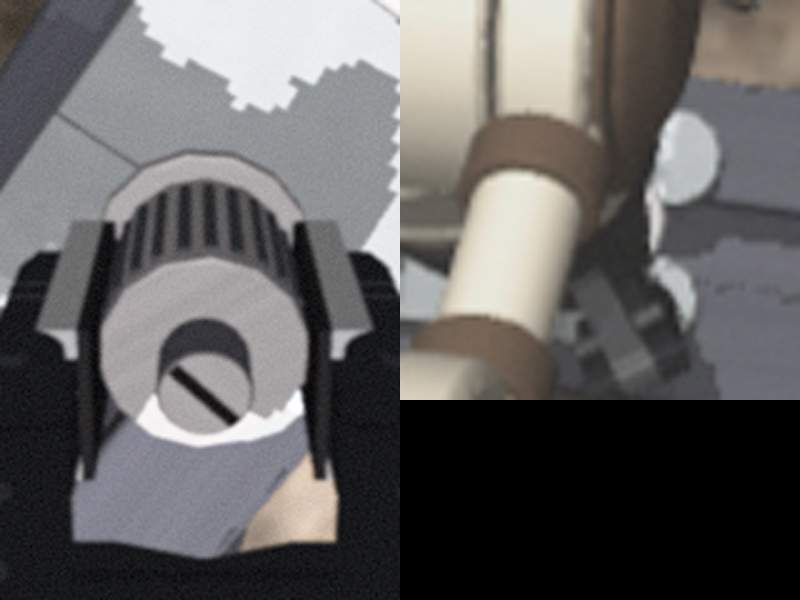

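The line has lagged about 30° behind the gripper, at crop (175,370)→(237,423). So the head stopped after about 96° and the nut is now turning on the bolt. I'll continue with averaged torque readings.

```bash
cat > t.py <<'E'
from h import *
A=[];J=[];F=[]
for i in range(3):
    s=monitor.state();A.append(s["torque"][2]);J.append(s["joint_torque"][5]);F.append(s["wrist_force"]);eyes.get_image("side")
M=R.from_rotvec(s["tool_rot"]).as_matrix()
print("tz",np.round(np.mean(A),3),"j6t",np.round(J,3),"F",np.mean(F,0).round(1),s['ee_pos'].round(4),"yaw",round(np.degrees(np.arctan2(M[1,1],M[0,1])),1),round(s["clock"],2))
E
R='python3 t.py'; $R; python3 -m handwheel '[{"xyz":[0,0,0],"roll":-7,"grip":0},{"xyz":[0,0,0],"roll":-7,"grip":0}]' >/dev/null; $R
python3 -m handwheel '[{"xyz":[0,0,0],"roll":-7,"grip":0},{"xyz":[0,0,0],"roll":-7,"grip":0}]' >/dev/null; $R
python3 -m handwheel '[{"xyz":[0,0,0],"roll":-7,"grip":0}]' >/dev/null; $R
```

```text
tz -0.045 j6t [ 0.009 -0.021 -0.026] F [ 3.4 -4.3 -4.8] [0.5055 0.0766 0.0566] yaw 28.9 13.3
tz 0.051 j6t [-1.177  0.243  0.678] F [ 3.9 -4.4 -5.8] [0.5057 0.0765 0.0566] yaw 14.8 13.65
tz 0.102 j6t [-1.181  0.242  0.694] F [ 4.7 -5.  -7. ] [0.5058 0.0764 0.0566] yaw 0.8 14.0
tz 0.043 j6t [-1.845  0.069  0.648] F [ 4.6 -5.4 -7.6] [0.5058 0.0763 0.0566] yaw -6.2 14.25
```

```bash
R='python3 t.py'; python3 -m handwheel '[{"xyz":[0.04,0,-0.03],"roll":0,"grip":0},{"xyz":[0,0,0],"roll":0,"grip":0}]' >/dev/null; $R
python3 -m handwheel '[{"xyz":[0,0,-0.03],"roll":-7,"grip":0},{"xyz":[0,0,0],"roll":0,"grip":0}]' >/dev/null; $R
python3 -m handwheel '[{"xyz":[0,0,-0.03],"roll":-7,"grip":0},{"xyz":[0,0,0],"roll":0,"grip":0}]' >/dev/null; $R
```

```text
tz 0.04 j6t [0.024 0.023 0.023] F [ 2.4 -5.2 -4.3] [0.5059 0.0763 0.0565] yaw -6.1 14.6
tz -0.012 j6t [0.641 0.148 0.006] F [ 1.9 -5.5 -2.7] [0.5061 0.0762 0.0564] yaw -13.1 14.95
tz -0.061 j6t [ 0.63   0.134 -0.008] F [ 1.4 -6.2 -0.3] [0.5062 0.0762 0.0564] yaw -20.1 15.3
```

```bash
cat > t.py <<'E'
from h import *
A=[];F=[]
def line(p):
    g=cv2.cvtColor(p[330:388,296:350],cv2.COLOR_BGR2GRAY).astype(float)
    y,x=np.mgrid[330:388,296:350];m=(np.hypot(x-322.3,y-357.5)<14)&(g<80)
    c=np.cov(x[m],y[m]);w,v=np.linalg.eigh(c);d=v[:,1];return round(np.degrees(np.arctan2(d[1],d[0]))%180,1),int(m.sum())
if __name__=="__main__":
    for i in range(4):
        s=monitor.state();A.append(s["torque"][2]);F.append(s["wrist_force"])
        p=eyes.get_image("wrist")["pixels"]
    M=R.from_rotvec(s["tool_rot"]).as_matrix()
    a=cv2.imread("pics/wr5.png")
    k=lambda q:cv2.cvtColor(np.array(q)[275:300,300:345],cv2.COLOR_BGR2GRAY)
    b=cv2.cvtColor(a[270:305,290:355],cv2.COLOR_BGR2GRAY);r=cv2.matchTemplate(b,k(p),cv2.TM_CCOEFF_NORMED)
    print("tz",np.round(A,3),round(np.mean(A),3),"F",np.mean(F,0).round(1),s['ee_pos'].round(4),"yaw",round(np.degrees(np.arctan2(M[1,1],M[0,1])),1),"t",round(s["clock"],2),"line",line(np.array(p)),"knurl",cv2.minMaxLoc(r)[1::2])
E
python3 -c "
from t import *
for n in ('wr4','wr5'):print(line(cv2.imread('pics/'+n+'.png')))"
python3 t.py
python3 -m handwheel '[{"xyz":[0,0,0],"roll":-2,"grip":0},{"xyz":[0,0,0],"roll":-2,"grip":0},{"xyz":[0,0,0],"roll":-2,"grip":0},{"xyz":[0,0,0],"roll":-2,"grip":0},{"xyz":[0,0,0],"roll":-1,"grip":0}]' >/dev/null; python3 t.py
```

```text
(np.float64(70.1), 107)
(np.float64(40.7), 129)
tz [-0.08   0.027 -0.094 -0.083] -0.058 F [ 1.2 -6.3 -1.1] [0.5061 0.0762 0.0563] yaw -20.1 t 15.5 line (np.float64(172.5), 128) knurl (0.9454530477523804, (10, 5))
tz [0.211 0.15  0.106 0.123] 0.148 F [ 1.2 -6.2 -1.8] [0.5061 0.0761 0.0563] yaw -29.0 t 16.2 line (np.float64(155.5), 132) knurl (0.9424697160720825, (10, 5))
```

```bash
sed -i 's/range(4)/range(8)/; s/np.round(A,3)/np.std(A).round(3)/' t.py
python3 t.py
python3 -m handwheel '[{"xyz":[0,0,0],"roll":-1.5,"grip":0},{"xyz":[0,0,0],"roll":-1.5,"grip":0},{"xyz":[0,0,0],"roll":-1.5,"grip":0},{"xyz":[0,0,0],"roll":-1,"grip":0},{"xyz":[0,0,0],"roll":-0.5,"grip":0}]' >/dev/null; python3 t.py
```

```text
tz 0.03 0.086 F [ 1.6 -6.1 -1.5] [0.5061 0.0761 0.0563] yaw -29.0 t 16.6 line (np.float64(155.1), 131) knurl (0.9427312612533569, (10, 5))
tz 0.02 0.14 F [ 1.5 -6.5 -2.2] [0.5061 0.076  0.0562] yaw -35.0 t 17.5 line (np.float64(126.7), 145) knurl (0.9605550765991211, (10, 5))
```

Run:
```python
from t import *
p=snap("wrist","wr6")
for n in ("wr5","wr6"):
    q=cv2.imread(f"pics/{n}.png");g=cv2.cvtColor(q,cv2.COLOR_BGR2GRAY).astype(float)
    y,x=np.mgrid[0:480,0:640]
    for r in (9,11,13):
        for th in (80,120):
            m=(np.hypot(x-322.5,y-358)<r)&(g<th)
            if m.sum()<9: print(n,r,th,m.sum());continue
            w,v=np.linalg.eigh(np.cov(x[m],y[m]));d=v[:,1];print(n,r,th,m.sum(),np.degrees(np.arctan2(d[1],d[0]))%180,(w[1]/w[0]).round(1))
g=cv2.cvtColor(cv2.imread("pics/wr6.png"),cv2.COLOR_BGR2GRAY)[342:374:2,302:344:2]
for r in g: print("".join("#" if v<80 else "+" if v<130 else "." for v in r))
```

```text
wr5 9 80 84 41.60917667039686 14.4
wr5 9 120 105 40.97037994821602 8.8
wr5 11 80 101 41.07420352109801 21.3
wr5 11 120 128 40.766663343888354 13.2
wr5 13 80 119 40.741437214821616 29.5
wr5 13 120 151 40.363823919989755 18.4
wr6 9 80 68 162.33944349128745 11.1
wr6 9 120 87 162.17602551526406 6.8
wr6 11 80 89 162.39549491649683 18.5
wr6 11 120 116 163.22839151203678 11.1
wr6 13 80 110 163.24840860134478 27.1
wr6 13 120 154 151.50203669376424 2.3
.+################+..
.+#################..
.######++++++######+.
.####+........+####+.
.##+............+##+.
.#+..............+#+.
+#................+#.
++...............+++.
+.............+####+.
+.........++#######+.
+......++########+...
....+########++......
.+########+..........
.+#####+.............
.+#++................
.....................
```

```bash
sed -i 's/"line",.*"knurl"/"knurl"/; s/range(8)/range(5)/' t.py
python3 -m handwheel '[{"xyz":[0,0,0],"roll":-1.5,"grip":0},{"xyz":[0,0,0],"roll":-1.5,"grip":0},{"xyz":[0,0,0],"roll":-1.5,"grip":0},{"xyz":[0,0,0],"roll":-1,"grip":0},{"xyz":[0,0,0],"roll":-0.5,"grip":0}]' >/dev/null; python3 t.py
python3 -m handwheel '[{"xyz":[0,0,0],"roll":-1.5,"grip":0},{"xyz":[0,0,0],"roll":-1.5,"grip":0},{"xyz":[0,0,0],"roll":-1.5,"grip":0},{"xyz":[0,0,0],"roll":-1,"grip":0},{"xyz":[0,0,0],"roll":-0.5,"grip":0}]' >/dev/null; python3 t.py
```

```text
tz 0.044 0.166 F [ 1.6 -6.1 -2.5] [0.506 0.076 0.056] yaw -41.0 t 18.3 knurl (0.9578810930252075, (10, 5))
tz 0.045 0.217 F [ 2.7 -6.8 -4.2] [0.5059 0.0759 0.0559] yaw -47.0 t 19.05 knurl (0.9644544124603271, (10, 5))
```

```bash
sed -i 's/range(5)/range(12)/' t.py; python3 t.py; python3 t.py
```

```text
tz 0.026 0.18 F [ 2.2 -6.8 -3.8] [0.5059 0.0759 0.0559] yaw -47.0 t 19.65 knurl (0.9647773504257202, (10, 5))
tz 0.018 0.209 F [ 2.4 -6.7 -3.9] [0.5059 0.0759 0.0559] yaw -47.0 t 20.25 knurl (0.9658123850822449, (10, 5))
```

```bash
python3 -m handwheel '[{"xyz":[0,0,0],"roll":0,"grip":60},{"xyz":[0,0,0],"roll":0,"grip":60},{"xyz":[0,0,0],"roll":0,"grip":60},{"xyz":[0,0,0],"roll":0,"grip":60}]'
python3 -m handwheel '[{"xyz":[0,0,0.5],"roll":0,"grip":60},{"xyz":[0,0,1.5],"roll":0,"grip":60},{"xyz":[0,0,2.5],"roll":0,"grip":60},{"xyz":[0,0,3],"roll":0,"grip":60},{"xyz":[0,0,3],"roll":0,"grip":60},{"xyz":[0,0,3],"roll":0,"grip":60},{"xyz":[0,0,0],"roll":0,"grip":60},{"xyz":[0,0,0],"roll":0,"grip":60}]'
python3 - <<'E'
from h import *
p=snap("wrist","wr7")
# expected bolt end at z .1 and visible bright/dark line
print(proj("wr7",[.5055,.0765,.093]),proj("wr7",[.5055,.0765,.085]))
u,v=proj("wr7",[.5055,.0765,.091]).astype(int)
g=cv2.cvtColor(p,cv2.COLOR_BGR2GRAY)[v-40:v+40:2,u-40:u+40:1]
for r in g[:, ::1]: print("".join("#" if x<80 else "+" if x<150 else "." for x in r))
E
```

```text
clock: 20.7
ee_pos: [0.505, 0.0773, 0.0557]
tool_rot: [-2.925, -1.143, -0.001]
wrist_force: [0.3, 0.0, 0.2]
gripper_width: 0.0516
gripper_force: 0.0
clock: 21.5
ee_pos: [0.5054, 0.0771, 0.1914]
tool_rot: [2.926, 1.142, 0.003]
wrist_force: [-1.3, 0.3, 0.7]
gripper_width: 0.051
gripper_force: 0.0
[323.48766587 242.95428926] [323.41176338 239.59083771]
................................................................................
................................................................................
................................................................................
................................................................................
................................+++##+++##++++++................................
.............................++#+++##+++##+++##++++.............................
..........................+#+##++++##++++#++++#++++#+...........................
........................++##++++++++.........++++++#+++.........................
......................++####+......................+++++........................
...................
[... 1791 characters left out ...]
......................+.+++++++++++++++.............
++++++++.+..+++++++...............................+++..++++++++++.........+.....
++++++++++++++++++++++...........................+++...+...++++++++......+++....
+++++++++++++++++++++++++......................+++++++++..+++++++++++..+........
++++++++++++++++++++++++++++++........++++++++....++.++++....+.++++++++++++...+.
++++++++++++++++++++++++++++++++++++++++++++++....++.+++.+++.++..+++++++++++..+.
++++++++++++++++++++++++++++++++++++++++++++++.+....+++.+++++.+++++++++++++++..+
+#+++++++++++++++++++++++++++++++++++++++++++++...+.++..++++++++++++++++++++++++
++++++++++++++++++++++++++++++++++++++++++++++.+...+...++++.++++++.++++++++++++.
```

Run:
```python
from h import *
u,v=proj("wr7",[.5055,.0765,.091]).astype(int)
a,b=[at("wr7",(u-40+x,v-40+2*y),.09) for x,y in [(33.5,22),(45,19)]]
print(b,a,"head angle rel. slot",np.degrees(np.arctan2(*(b-a)[[1,0]]))-83.5)
```

```text
[0.50842568 0.07505415 0.09      ] [0.50008125 0.07787776 0.09      ] head angle rel. slot -102.1949042773105
```

```bash
python3 -c "
from rig import ctrl
print(ctrl.finish_job())"
```

```text
the job is handed in; nothing more can be done
None
```

The T-bolt is in the notch with its shank home, its head turned across the slot against the stop, and the nut tightened to about 0.195 N·m (finger-tight is 0.14–0.22); the gripper is clear, and I handed the job in after about 21.5 s of robot time, with no verdict returned.

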